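# Load test of a sprung belt-tensioner lever

### The arm

A 6-joint arm with a two-finger parallel gripper is mounted at the origin on a cart in front of the work surface, level with it; the furniture and walls round the work are solid. World frame = base frame: x ahead of the robot, y to its left, z up, the work surface at z = 0. Lengths are in mm, angles in degrees, forces in N, time in s.
With the tool pointing down it reaches from about 300 to 850 mm from the base axis. Payload 5.4 kg.
Tool frame: the origin (TCP) lies at the very end of the fingers, on their centre line; the grasp point (between the pads) lies 19 mm behind it; z points along the fingers, y is the line along which they close (so a half turn about z gives the same grasp; the last joint's range is limited). The gripper opens to 85 mm and grips with 20 to 120 N. Pads are 22 mm wide; open, the fingers measure 114 mm over their backs; the gripper's body (76 mm by 85 mm) begins 54 mm behind the grasp point. The pads swing forward as they close: fully open they stand 13 mm farther back than shut.
Start: joints at [-82.111, 9.076, 91.501, -0, 79.423, -12.038], TCP at [195.953, -540.563, 231.299] pointing down, gripper open.
Joint ranges: [-166.64, 166.64], [-54.1, 131.32], [10.49, 154.53], [-73.88, 253.88], [9.74, 151.15], [-171.62, 171.62]. Speed limits (degrees/s): [147.25, 147.25, 180, 180, 180, 180].

### API

Orientations are given as [roll, pitch, yaw] about the fixed x, y, z axes, in that order (R = Rz(yaw) Ry(pitch) Rx(roll)).
In Python, from cell import ctrl gives the robot as it stands. The module is installed in compiled form; this text tells all that it offers.
- The arm moves only by the tool arm_command, never from a script. Its argument "motion" is one flat list of numbers, 4 for each row, row after row: the shift along the tool's x, y, z in mm, then the turn about the tool's z in rad. In form: [dx, dy, dz, twist, dx, dy, dz, twist, ...]. A call has 1 to 8 rows; each row is the pose to reach, as a shift and turn from the pose commanded when the call began, along the tool's axes at that moment; what a row does not reach only later rows make up. A row lasts 1/10 s, in which the tool goes at most 50 mm and 8.59 degrees, less where a joint would pass 70% of its speed; a pose out of reach is approached as far as the arm can. A call with a gripper value outside its range is refused whole. "gripper" is the gripper's target within -1 to 1 (fully open at 1, half-way at 0, shut at -1), set as the call begins (left out, the last holds). The fingers move at their own pace and stop on an object; "force" is the grip in N (left out, the last holds). Time passes only in rows, so rows that repeat a pose let the fingers close. It gives the time, the measured TCP pose, the force, the opening and the grip force at its end, in the units of the state.
- ctrl.read_state(): the state, without advancing time (a new reading comes with each control period).
- ctrl.read_camera(name): name is "scene" or "top" or "wrist"; returns the picture (400x640x3 uint8, red, green, blue); there is no depth.
- ctrl.camera_info(name): a dict with "fov_y" (degrees; the focal length in pixels is half the picture's height over the tangent of half this angle, whatever the lens; pixels are square), "cx", "cy" (the principal point, pixels), "eye" and "rotation" of the camera in the world; the wrist camera has in their place "tool_from_camera" (4x4, takes a point from camera to tool coordinates, whose origin is the TCP and whose axes are the flange's). Camera axes: x right, y up, looking along -z (the intrinsics and any distortion apply to the point x, -y, -z); pixel columns grow to the right and rows downward; lengths in mm; the calibration is good to about 2 mm. A picture is of the moment at which its call begins: read the wrist's pose just before it. camera_info takes no time and is no camera call.
- ctrl.close_job(): hands the job in; it is judged then, once.
The state is a dict: "time": time; "joint_positions": joint angles; "dq": joint speeds; "joint_torque": joint torques, N m; "ee_pos": TCP position; "tcp_rot": TCP orientation; "contact_force": force on the tool from outside, world axes, zero at the start; "wrist_torque": the same for the moment, N m; "grip_width": finger opening in mm; "grip_force": force on a finger pad.
Only numpy, scipy, OpenCV 4.12 (cv2) and the standard library are available. Lean on these libraries where they do the work, as an engineer would, in place of code of your own. Each camera call takes 0.05 s, during which the arm holds its last target. There are 200 camera calls.

### The job

Test the sprung tensioner on the bench stand: press its rubber roller straight down until your downward push is 15 N (within 1.5 N, never more than 20 N), keep that load for a good second, then let the lever come back up gently to rest, not snapping. The drag hand now shows the deflection on the scale; leave that hand alone and bring the knobbed marker down by its knob until it lies exactly over the drag hand. Let go, and do not disturb the things standing around.

Things in the scene. Friction and masses are not known exactly. Their poses are not given: they have to be found in the camera images.
- tester: Fixed test stand: grey foot 130x270x12 mm, upright scale plate (face at x = +50 mm, top 212 mm, right of the pivot 112 mm). Origin on the bench under the pivot; x away from the robot, y left, z up. All hands turn on one shaft along x at z = 100 mm. Scale left: 21 ticks, 0.05 rad apart, reading 0 to 1.0; at reading q a hand points left (+y), q - 0.15 rad above horizontal.
- lever (a joint): Deflection of the steel lever, rad, 0 at its rest stop, up to 0.8; grows as its right end is pressed down and its left end with the thick steel idler (60 mm) rises. Coil spring and idler weight resist; the weight is hidden and varies: it yields only above some 4 to 11 N at the roller, then gains about 0.2 N per mm. At 15 N it reads 0.1 to 0.7.
- roller_mid (a point): On the axis of the black roller (turns freely), lever's right end, where to press (only the downward push counts, not side rubbing along it): 20 mm across, 52 mm long along the stand's x (x = -48 to +4 mm), 80 mm from the pivot axis. Point at x = -32 mm of the stand; roller top 10 mm above it. At lever value q it stands 0.3 - q rad above horizontal, right (-y) of the pivot.
- drag_hand (a joint): Reading of the drag hand in rad (slim dark needle 3 mm wide, 120 mm long, between lever and marker). The lever takes it along upward; it stays by friction at the highest deflection reached. It starts between 0 and 0.06.
- drag_tip (a point): Point on the drag hand 120 mm from the pivot axis.
- marker (a joint): Reading of the marker in rad (aluminium hand 6 mm wide, in front of the drag hand, with a black knob). Held by friction (about 1 N at the knob) where it is left; starts high, between 0.78 and 0.95. It does not catch on the drag hand.
- marker_tip (a point): Point of the marker's centre line 120 mm from the pivot axis, in the same plane as drag_tip: the two points coincide when both read the same.
- knob_mid (a point): Point on the axis of the marker's black knob: a pin 14 mm across, 42 mm long along the stand's x (x = -51 to -9 mm), 132 mm from the pivot axis. The point lies at x = -32 mm of the stand; the knob's top is 7 mm above it. It can be pushed down from above.
- beaker: Bystander: small clear beaker, 46 mm across, 56 mm high, right of the stand; origin at the centre of its underside.
- vial: Bystander: clear vial with white cap, 29 mm across, 78 mm high, behind the stand; origin at the centre of its underside.
- pen: Bystander: white and blue pen 143 mm long, lying in front of the stand; origin at the centre of its underside.

How it is judged (in metres and radians):
On the way, in this order (a step that is already met when the one before it is completed fails the run):
1. the roller is pressed with 13.5 to 16.5 N for 0.8 s (contact force between the fingers and lever between 13.5 and 16.5 N), for 0.8 s.
2. the lever is back at its rest stop and let go (value of joint lever below 0.03 rad and contact force between the fingers and lever below 0.1 N), for 0.2 s.
At the end, for the whole second after the job is handed in: The marker lies over the drag hand (their points 120 mm from the pivot within 4 mm), the drag hand still shows the deflection (above 0.08 rad), the lever is at rest on its stop (below 0.03 rad), the marker at rest (distance between marker_tip and drag_tip below 0.004 m and value of joint drag_hand above 0.08 rad and value of joint lever below 0.03 rad and velocity of joint marker between -0.02 and 0.02 rad/s); the robot touches nothing.
It fails at once if the lever is pressed with more than 20 N (contact force between any of the fingers, the arm and lever above 20 N).
It fails at once if the lever snaps back (faster than 2 rad/s, 0.16 m/s at the roller) (velocity of joint lever below -2 rad/s).
It fails at once if the robot touches the drag hand (contact force between any of the fingers, the arm and drag_hand above 0.5 N).
It fails at once if a bystander is moved by more than 15 mm (distance of any of beaker, vial, pen from where it was at the start of the episode above 0.015 m).
It also fails if it takes over 67 s, if anything falls off the work surface, if the arm or the gripper's body presses on something with over 40 N, if the wrist force passes 120 N, or if a joint passes its speed limit or range.

## Working session

There is one attempt and no reset: what is moved stays moved. The work goes in short steps, Python scripts to look and compute and a tool call to move; the robot and the scene stay as the last step left them, time stands still between calls to the robot, and variables do not carry over. Pictures are saved under pics/ and viewed, at most 10 in all, crops included, and the job is handed in when it is done.

Besides the shell and the picture viewer there is one more tool, called after "Call:" as name(argument=value, ...), one argument or row to a line, values as JSON. arm_command: Moves the arm, as the interface text tells. Its arguments: {"type":"object","properties":{"motion":{"type":"array","items":{"type":"number"}},"gripper":{"type":"number"},"force":{"type":"number"}},"required":["motion"]}

```bash
mkdir -p pics; python3 - <<'E'
from cell import ctrl
import cv2
for n in("scene","top"):
    cv2.imwrite(f"pics/{n}0.png",ctrl.read_camera(n)[:,:,::-1]); print(n,ctrl.camera_info(n))
print(ctrl.camera_info("wrist")); print(ctrl.read_state())
E
```

```text
scene {'fov_y': 45.15705479661629, 'cx': 319.95558515178095, 'cy': 204.9392881170245, 'eye': array([123.9213782 , 549.23461962, 537.68392819]), 'rotation': array([  60.01818068,   -0.40005388, -138.55008291])}
top {'fov_y': 43.07976715842592, 'cx': 315.5343689185911, 'cy': 193.49548721382644, 'eye': array([527.39213641, -24.69205187, 941.96766505]), 'rotation': array([  6.11990158,   0.17416316, -91.15369403])}
{'fov_y': 69.91257581123426, 'cx': 320.1375170408554, 'cy': 196.42782704144435, 'tool_from_camera': array([[ 4.31311139e-04,  9.52225373e-01,  3.05395896e-01,
         7.87956697e+01],
       [ 9.99999100e-01, -2.27963075e-05, -1.34122146e-03,
        -5.25283006e-01],
       [-1.27018320e-03,  3.05396199e-01, -9.52224526e-01,
        -1.40399584e+02],
       [ 0.00000000e+00,  0.00000000e+00,  0.00000000e+00,
         1.00000000e+00]])}
{'time': 0.1, 'joint_positions': array([-8.21112692e+01,  9.11073977e+00,  9.15634620e+01, -3.91246401e-04,
        7.94233634e+01, -1.20364149e+01]), 'dq': array([-0.02052693, -0.0676707 , -0.25239987, -0.00144782,  0.00774033,
        0.00811457]), 'joint_torque': array([-1.11308632e-04, -3.96989715e+01, -3.32339358e+01, -2.54885026e-04,
        4.15135626e-03,  3.88176616e-06]), 'ee_pos': array([ 195.87249977, -540.04411338,  230.41176228]), 'tcp_rot': array([-1.79904500e+02, -1.99695453e-02,  1.99252011e+01]), 'contact_force': array([ 0.04723136, -0.8689478 , -0.09251449]), 'wrist_torque': array([-0.01007745, -0.01268578,  0.01662336]), 'grip_force': 0.0, 'grip_width': 85.23106476251147}
```

View pics/scene0.png

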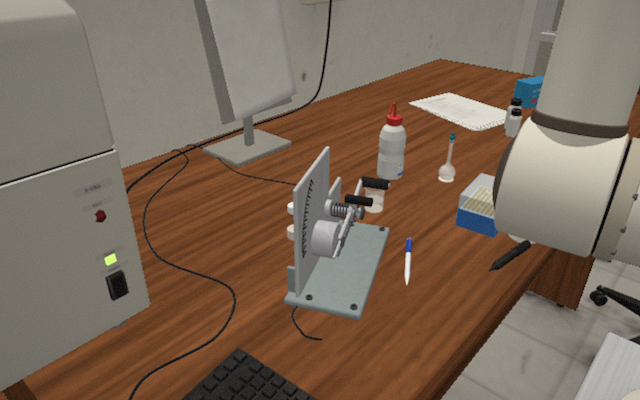

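View pics/top0.png

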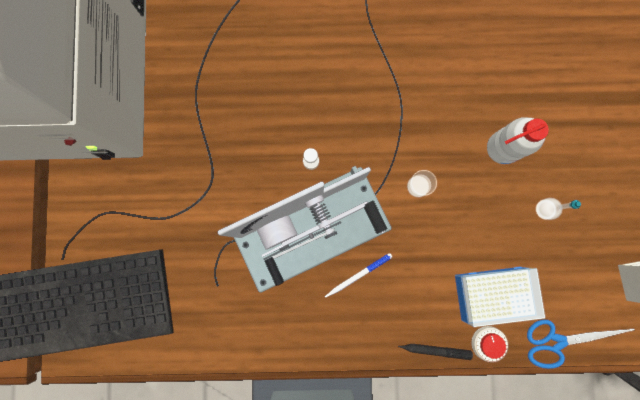

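The scene view shows the stand with its plate facing the robot: knob near (360,200), roller near (375,183). In the top view the knob is at (275,270), the roller at (375,217), the beaker at (422,184), the vial at (311,158), and the pen runs from (325,296) to (391,256).

```bash
cat > h.py <<'E'
from cell import ctrl
import numpy as np, cv2
from scipy.spatial.transform import Rotation as Ro
def cam(n,st=None):
    i=ctrl.camera_info(n); f=200/np.tan(np.radians(i['fov_y']/2))
    if n=='wrist':
        T=i['tool_from_camera']; R=Ro.from_euler('xyz',st['tcp_rot'],degrees=True).as_matrix()
        return f,i['cx'],i['cy'],R@T[:3,3]+st['ee_pos'],R@T[:3,:3]
    return f,i['cx'],i['cy'],i['eye'],Ro.from_euler('xyz',i['rotation'],degrees=True).as_matrix()
def ray(c,p):
    f,cx,cy,e,R=c; d=R@np.array([(p[0]-cx)/f,-(p[1]-cy)/f,-1.]); return e,d/np.linalg.norm(d)
def onz(c,p,z):
    e,d=ray(c,p); return e+d*(z-e[2])/d[2]
def tri(c1,p1,c2,p2):
    (a,u),(b,v)=ray(c1,p1),ray(c2,p2)
    s=np.linalg.lstsq(np.c_[u,-v],b-a,rcond=None)[0]; P,Q=a+s[0]*u,b+s[1]*v
    return (P+Q)/2,np.linalg.norm(P-Q)
def proj(c,P):
    f,cx,cy,e,R=c; q=R.T@(np.asarray(P)-e); return cx-f*q[0]/q[2], cy+f*q[1]/q[2]
def dark(img,box,th=60):
    x0,y0,x1,y1=box; m=(img[y0:y1,x0:x1].max(2)<th).astype(np.uint8)
    out=[]
    for k in cv2.findContours(m,cv2.RETR_EXTERNAL,cv2.CHAIN_APPROX_NONE)[0]:
        if cv2.contourArea(k)>30:
            r=cv2.minAreaRect(k); b=cv2.boxPoints(r)+[x0,y0]
            e=sorted([(np.linalg.norm(b[j]-b[(j+1)%4]),(b[j]+b[(j+1)%4])/2) for j in range(4)],key=lambda t:t[0])[:2]
            out.append((np.array(r[0])+[x0,y0],r[1],e[0][1],e[1][1]))
    return out
E
python3 - <<'E'
from h import *
np.set_printoptions(precision=1,suppress=True)
a=cv2.imread('pics/top0.png');b=cv2.imread('pics/scene0.png');t=cam('top');s=cam('scene')
for r in dark(a,(255,190,395,295)):print('top',*r)
for r in dark(b,(330,165,400,215)):print('scene',*r)
print('foot FR, FL',onz(t,(390,229),12),onz(t,(262,291),12))
m=dark(a,(255,190,395,295)); n=dark(b,(330,165,400,215))
for k in m:
  for l in n: print(k[0],l[0],tri(t,k[0],s,l[0]))
E
```

```text
top [274.1 271.2] (26.4526424407959, 7.71757173538208) [279.7 283.1] [268.4 259.2]
top [374.6 216.7] (29.516094207763672, 9.391485214233398) [368.  203.5] [381.2 229.9]
scene [358.2 201.5] (27.53571128845215, 11.287160873413086) [344.5 199.8] [371.9 203.2]
scene [374.5 182.9] (26.44579315185547, 9.758074760437012) [361.4 181. ] [387.6 184.7]
foot FR, FL [ 559.  -158.9   12. ] [451.7  76.5  12. ]
[274.1 271.2] [358.2 201.5] (array([494.2,  39.8, 182.4]), np.float64(0.13880034225388116))
[274.1 271.2] [374.5 182.9] (array([486.4,  31. , 214.1]), np.float64(22.06269991307599))
[374.6 216.7] [358.2 201.5] (array([ 589.3, -115.1,   80.6]), np.float64(28.115593187285615))
[374.6 216.7] [374.5 182.9] (array([ 574.9, -118.8,  124.9]), np.float64(1.2879067814425218))
```

Call:
arm_command(
  motion=[39.5,-21.5,0,-0.14,79,-43,0,-0.28,118.5,-64.5,0,-0.42,158,-86,0,-0.56,197.5,-107.5,0,-0.7,237,-129,0,-0.84,276.5,-150.5,0,-0.98,316,-172,0,-1.12],
  gripper=-1,
  force=40,
)

```text
time: 0.9
ee_pos: [435.2, -269.4, 231.0]
tcp_rot: [-180.0, -0.0, 84.4]
contact_force: [1.1, -0.3, -0.1]
grip_width: 0.0
grip_force: 0.0
```

```bash
cat >> h.py <<'E'
YAW=24.4; Rs=Ro.from_euler('z',YAW,degrees=True).as_matrix(); O=np.array([563.4,-40.1,0])
def go(P,yaw=None):
    "shift in current tool axes to world point P, and twist"
    st=ctrl.read_state(); R=Ro.from_euler('xyz',st['tcp_rot'],degrees=True).as_matrix()
    tw=None if yaw is None else -np.radians((yaw-st['tcp_rot'][2]+180)%360-180)
    print('t',st['time'],'tcp',st['ee_pos'].round(1),st['tcp_rot'].round(1),'F',st['contact_force'].round(2),'shift',(R.T@(np.asarray(P)-st['ee_pos'])).round(1),'twist',tw)
    return st
def stand(p): return Rs@np.asarray(p,float)+O
E
python3 -c "
from h import *
go(stand([-32,-78,190]),204.4)"
```

```text
t 0.9 tcp [ 435.2 -269.4  231. ] [-180.    -0.    84.4] F [ 1.14 -0.35 -0.15] shift [157.1 116.6  41. ] twist -2.093994334116002
```

Call:
arm_command(
  motion=[26,19.5,0,-0.14,52,39,0,-0.28,78.5,58.5,0,-0.42,105,78,0,-0.56,131,97,0,-0.7,157,116.5,0,-0.84,157,116.5,10,-0.98,157,116.5,20,-1.12],
)

```text
time: 1.7
ee_pos: [566.9, -125.9, 210.7]
tcp_rot: [-180.0, -0.0, 148.7]
contact_force: [0.3, 0.2, -0.8]
grip_width: -0.3
grip_force: 0.0
```

Call:
arm_command(
  motion=[0,0,4,-0.14,0,0,8,-0.28,0,0,12,-0.42,0,0,16,-0.56,0,0,20,-0.7,0,0,20,-0.84,0,0,20,-0.97,0,0,20,-0.97],
)

```text
time: 2.5
ee_pos: [566.1, -126.8, 190.7]
tcp_rot: [180.0, -0.0, -156.1]
contact_force: [-0.4, -0.4, 0.4]
grip_width: -0.1
grip_force: 0.0
```

```bash
python3 - <<'E'
from h import *
st=go(stand([-32,-78,160]),204.4)
cv2.imwrite('pics/w1.png',ctrl.read_camera('wrist')[:,:,::-1])
c=cam('wrist',st); print('roller expect',proj(c,stand([-22,-76.4,123.6])),'knob',proj(c,stand([-30,103,182])))
cv2.imwrite('pics/t1.png',ctrl.read_camera('top')[:,:,::-1])
E
```

```text
t 2.5 tcp [ 566.1 -126.8  190.7] [ 180.    -0.  -156.1] F [-0.42 -0.37  0.41] shift [-1.4  2.1 30.7] twist -0.0093142691212451
roller expect (np.float64(324.5576194370591), np.float64(223.68945860094186)) knob (np.float64(634.6447917786219), np.float64(248.33013945588397))
```

View pics/w1.png

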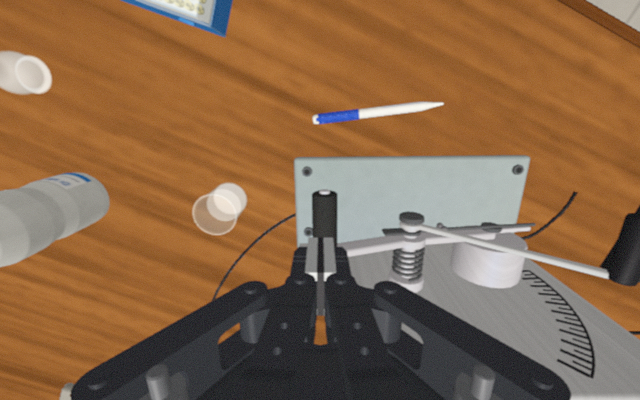

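The wrist view shows the roller at (324,215) right where predicted, with the fingertips centred on it. The knob is at the right edge at (628,247).

Call:
arm_command(
  motion=[-1,2,10,-0.01,-1,2,20,-0.01,-1,2,30,-0.01,-1,2,40,-0.01,-1,2,46,-0.01,-1,2,50,-0.01,-1,2,50,-0.01],
)

```text
time: 3.3
ee_pos: [566.2, -124.6, 140.6]
tcp_rot: [180.0, -0.0, -155.6]
contact_force: [0.3, 0.1, 0.0]
grip_width: 0.1
grip_force: 0.0
```

Call:
arm_command(
  motion=[0,0,1,0,0,0,2,0,0,0,3,0,0,0,4,0,0,0,5,0,0,0,5,0],
)

```text
time: 3.9
ee_pos: [566.4, -124.7, 136.1]
tcp_rot: [180.0, -0.0, -155.6]
contact_force: [0.3, -0.4, 0.1]
grip_width: 0.3
grip_force: 0.0
```

Call:
arm_command(
  motion=[0,0,0.7,0,0,0,1.4,0,0,0,2,0,0,0,2.5,0,0,0,3,0,0,0,3.5,0,0,0,4,0,0,0,4,0],
)

```text
time: 4.7
ee_pos: [566.9, -125.4, 133.5]
tcp_rot: [-179.9, 0.0, -155.6]
contact_force: [-2.3, -0.8, 6.9]
grip_width: 0.1
grip_force: 3.3
```

Call:
arm_command(
  motion=[0,0,0.5,0,0,0,1,0,0,0,1.5,0,0,0,2,0,0,0,2,0],
)

```text
time: 5.2
ee_pos: [567.1, -125.8, 132.0]
tcp_rot: [-179.8, 0.0, -155.6]
contact_force: [-3.6, -1.8, 8.5]
grip_width: -0.3
grip_force: 4.1
```

Call:
arm_command(
  motion=[0.3,0,0.8,0,0.6,0,1.6,0,0.9,0,2.4,0,1.2,0,3.2,0,1.5,0,4,0,1.5,0,4,0],
)

```text
time: 5.8
ee_pos: [567.2, -126.3, 128.9]
tcp_rot: [-179.8, 0.2, -155.6]
contact_force: [-0.8, -0.5, 9.0]
grip_width: 0.2
grip_force: 4.6
```

Call:
arm_command(
  motion=[0.1,0,2,0,0.2,0,4,0,0.3,0,6.5,0,0.4,0,9,0,0.4,0,11,0,0.4,0,13,0,0.4,0,14.5,0,0.4,0,15,0],
)

```text
time: 6.6
ee_pos: [567.5, -126.9, 114.6]
tcp_rot: [-179.7, 0.3, -155.6]
contact_force: [0.1, -1.0, 13.3]
grip_width: 0.2
grip_force: 6.3
```

Call:
arm_command(
  motion=[0,0,0.5,0,0,0,1,0,0,0,1.5,0,0,0,2,0,0,0,2,0,0,0,2,0],
)

```text
time: 7.2
ee_pos: [567.5, -126.9, 112.8]
tcp_rot: [-179.7, 0.3, -155.6]
contact_force: [0.1, -0.7, 12.7]
grip_width: 0.1
grip_force: 6.2
```

Call:
arm_command(
  motion=[0,0,1.5,0,0,0,3,0,0,0,4.5,0,0,0,6,0,0,0,7.5,0,0,0,8.5,0,0,0,8.5,0,0,0,8.5,0],
)

```text
time: 8.0
ee_pos: [567.5, -126.9, 104.5]
tcp_rot: [-179.7, 0.3, -155.6]
contact_force: [-0.5, -0.2, 13.5]
grip_width: 0.4
grip_force: 7.0
```

Call:
arm_command(
  motion=[0,0,1,0,0,0,2,0,0,0,3,0,0,0,3.5,0,0,0,3.5,0],
)

```text
time: 8.5
ee_pos: [567.6, -127.0, 101.1]
tcp_rot: [-179.7, 0.3, -155.6]
contact_force: [-1.0, -0.2, 14.5]
grip_width: 0.0
grip_force: 7.4
```

```bash
python3 - <<'E'
from h import *
F=[]
for i in range(10):
    ctrl.read_camera('top'); s=ctrl.read_state(); F.append(s['contact_force'])
print(np.round(F,1)[:,2],np.mean(F,0),s['ee_pos'],s['time'])
E
```

```text
[14.6 14.9 14.3 15.2 15.5 14.9 14.1 14.6 14.6 15.6] [-1.43518581 -0.49003839 14.83724158] [ 567.54523431 -126.95681323  101.11971562] 9.0
```

Call:
arm_command(
  motion=[0,0,0,0,0,0,0,0,0,0,0,0,0,0,0,0,0,0,0,0,0,0,0,0,0,0,0,0,0,0,0,0],
)

```text
time: 9.8
ee_pos: [567.6, -127.0, 101.1]
tcp_rot: [-179.7, 0.3, -155.6]
contact_force: [-2.5, -0.3, 14.4]
grip_width: -0.1
grip_force: 7.4
```

Call:
arm_command(
  motion=[0,0,-1,0,0,0,-3,0,0,0,-5,0,0,0,-7,0,0,0,-9,0,0,0,-11,0,0,0,-13,0,0,0,-15,0],
)

```text
time: 10.6
ee_pos: [567.4, -126.7, 115.7]
tcp_rot: [-179.7, 0.3, -155.6]
contact_force: [0.2, 0.0, 11.5]
grip_width: -0.2
grip_force: 5.7
```

Call:
arm_command(
  motion=[0,0,-2,0,0,0,-4,0,0,0,-6,0,0,0,-8,0,0,0,-10,0,0,0,-12,0,0,0,-14,0,0,0,-15,0],
)

```text
time: 11.4
ee_pos: [567.1, -126.1, 130.0]
tcp_rot: [-179.8, 0.3, -155.6]
contact_force: [0.7, 0.4, 8.5]
grip_width: 0.0
grip_force: 4.2
```

Call:
arm_command(
  motion=[0,0,-1,0,0,0,-2,0,0,0,-3,0,0,0,-4,0,0,0,-5,0,0,0,-7,0,0,0,-9,0,0,0,-12,0],
)

```text
time: 12.2
ee_pos: [564.1, -125.3, 138.6]
tcp_rot: [179.9, -0.1, -155.6]
contact_force: [-0.5, -0.5, 0.3]
grip_width: -0.0
grip_force: 0.0
```

Call:
arm_command(
  motion=[0,0,-15,0,0,0,-35,0,0,0,-60,0,0,0,-90,0,0,0,-110,0,0,0,-110,0],
)

```text
time: 12.8
ee_pos: [566.8, -126.4, 254.3]
tcp_rot: [-179.6, 0.3, -155.6]
contact_force: [0.3, -0.6, 0.1]
grip_width: 0.1
grip_force: 0.0
```

```bash
python3 - <<'E'
from h import *
go(stand([-180,60,140]),204.4)
E
```

```text
t 12.8 tcp [ 566.8 -126.4  254.3] [-179.6    0.3 -155.6] F [ 0.3  -0.6   0.14] shift [147.9 140.7 112.6] twist 0.00039295069156087214
```

Call:
arm_command(
  motion=[25,-2,0,0,60,-5,0,0,90,-10,0,0,100,-10,0,0,100,-10,0,0,100,-10,0,0,100,-10,0,0],
)

```text
time: 13.5
ee_pos: [478.6, -175.4, 249.1]
tcp_rot: [180.0, 0.0, -155.5]
contact_force: [-0.8, 1.0, -0.3]
grip_width: 0.0
grip_force: 0.0
```

```bash
python3 - <<'E'
from h import *
st=go(stand([-32,100,250])); c=cam('wrist',st)
im=ctrl.read_camera('wrist')[:,:,::-1].copy(); cv2.imwrite('pics/w2.png',im)
for q in (0,.411,.824): print(q,proj(c,stand([-12,120*np.cos(q-.15),100+120*np.sin(q-.15)])))
cv2.imwrite('pics/w2c.png',cv2.resize(im[150:400,400:640],None,fx=2.4,fy=2.4,interpolation=cv2.INTER_CUBIC))
E
```

```text
t 13.5 tcp [ 478.6 -175.4  249.1] [ 180.     0.  -155.5] F [-0.78  0.97 -0.29] shift [-101.4  188.    -0.8] twist None
0 (np.float64(487.15670378998254), np.float64(273.81766317608515))
0.411 (np.float64(509.9034054692729), np.float64(299.50938571039774))
0.824 (np.float64(515.8516130894676), np.float64(330.2340593902579))
```

View pics/w2c.png

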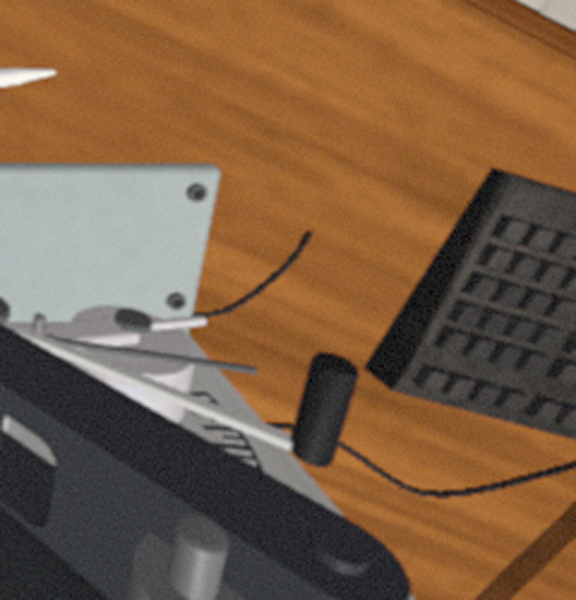

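The drag hand runs up to its tip at full-image (506,304), apart from the lever, which is back on its stop. The marker is above it, with the knob at about (536,321).

```bash
python3 - <<'E'
from h import *
st=go(stand([-32,128,250])); c=cam('wrist',st)
def pl(p,x):
    e,d=ray(c,p); e=Rs.T@(e-O); d=Rs.T@d; P=e+d*(x-e[0])/d[0]; return P
for x in (0,-5,-10,-15):
    for n,p in (('tip',(506.3,304.2)),('mk',(520.8,336)),('hub',(421,293.7))):
        P=pl(p,x); print(x,n,P.round(1),'r',np.hypot(P[1],P[2]-100).round(1),'q',(np.arctan2(P[2]-100,P[1])+.15).round(3))
# knob front cap centre at x=-51 : crop (335,367)->; 
P=pl((400+334/2.4,150+366/2.4),-51); print('knobcap',P,'q',np.arctan2(P[2]-100,P[1])+.15)
E
```

```text
t 13.55 tcp [ 478.6 -175.4  249.1] [ 180.     0.  -155.5] F [ 0.04 -0.37 -0.57] shift [-101.5  216.    -0.8] twist None
0 tip [  0.  119.2 123.3] r 121.5 q 0.343
0 mk [  0.  104.8 169.2] r 125.6 q 0.734
0 hub [  0.   30.5 105.1] r 31.0 q 0.316
-5 tip [ -5.  114.3 129.6] r 118.1 q 0.404
-5 mk [ -5.  100.2 174.4] r 124.8 q 0.789
-5 hub [ -5.   27.7 111.9] r 30.2 q 0.554
-10 tip [-10.  109.4 135.9] r 115.2 q 0.467
-10 mk [-10.   95.6 179.7] r 124.5 q 0.845
-10 hub [-10.   24.9 118.6] r 31.1 q 0.791
-15 tip [-15.  104.5 142.3] r 112.7 q 0.534
-15 mk [-15.   91.1 184.9] r 124.5 q 0.9
-15 hub [-15.   22.1 125.3] r 33.6 q 1.003
knobcap [-51.          98.54170852 185.3866064 ] q 0.8639967648562327
```

Call:
arm_command(
  motion=[-15,35,0,0,-35,80,0,0,-60,125,0,0,-85,165,0,0,-101.5,186,10,0,-101.5,189,25,0,-101.5,189,40,0,-101.5,189,44,0],
)

```text
time: 14.35
ee_pos: [491.3, 39.2, 203.4]
tcp_rot: [179.9, -0.2, -155.5]
contact_force: [-0.5, -1.1, -0.1]
grip_width: 0.2
grip_force: 0.0
```

```bash
python3 - <<'E'
from h import *
go(stand([-32,103,194]),204.4)
for q in (.85,.75,.65,.55,.45,.41): print(q,(132*np.cos(q-.15)).round(1),(107+132*np.sin(q-.15)).round(1))
E
```

```text
t 14.35 tcp [491.3  39.2 203.4] [ 179.9   -0.2 -155.5] F [-0.54 -1.1  -0.13] shift [-0.9  1.   9.4] twist 0.0021323198394520696
0.85 101.0 192.0
0.75 108.9 181.5
0.65 115.8 170.3
0.55 121.6 158.4
0.45 126.1 146.0
0.41 127.6 140.9
```

Call:
arm_command(
  motion=[-1,1,4,0,-1,1,8,0,-1,1,12,0,-1,2,15,0,-1,4,18,0,-1,6,21,0,-1,8,24,0,-1,9,26,0],
)

```text
time: 15.15
ee_pos: [489.3, 47.0, 179.1]
tcp_rot: [180.0, 0.0, -155.6]
contact_force: [0.2, 1.2, 1.8]
grip_width: -0.2
grip_force: 0.8
```

Call:
arm_command(
  motion=[0,2,3,0,0,4,6,0,0,6,9,0,0,7.5,12,0,0,9,15,0,0,10,18,0,0,11.5,21,0,0,12.5,24,0],
)

```text
time: 15.95
ee_pos: [484.1, 58.2, 155.0]
tcp_rot: [180.0, -0.0, -155.6]
contact_force: [-1.2, 0.9, 0.5]
grip_width: 0.4
grip_force: 0.5
```

```bash
python3 - <<'E'
from h import *
st=go(stand([-32,127.6,143]),204.4)
a=ctrl.read_camera('top')[:,:,::-1]; b=ctrl.read_camera('scene')[:,:,::-1]; w=ctrl.read_camera('wrist')[:,:,::-1]
big=lambda i,x,y,d,e: cv2.resize(i[y:y+e,x:x+d],(400,300))
cv2.imwrite('pics/m3.png',np.vstack([np.hstack([big(a,220,180,160,120),big(b,290,150,120,90)]),np.hstack([big(w,240,160,320,240),big(w,0,0,640,400)])]))
E
```

```text
t 15.95 tcp [484.1  58.2 155. ] [ 180.    -0.  -155.6] F [-1.18  0.9   0.48] shift [ 0.3  5.4 12. ] twist 0.00037883779559496445
```

View pics/m3.png

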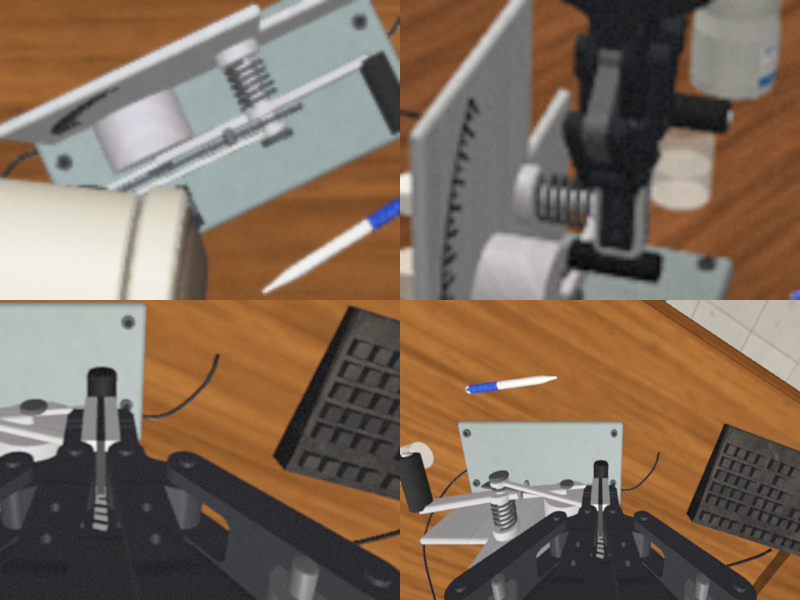

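The fingertips sit on the knob in both the scene and wrist views, and the marker has come down with them.

Call:
arm_command(
  motion=[0,1.5,3,0,0,2.5,6,0,0,3.5,8.5,0,0,4.5,10.5,0,0,5,12,0,0,5,13,0,0,5,13.5,0,0,5,13.5,0],
)

```text
time: 16.9
ee_pos: [482.0, 62.6, 141.7]
tcp_rot: [180.0, -0.0, -155.6]
contact_force: [0.2, -0.4, -0.4]
grip_width: -0.4
grip_force: 0.0
```

Call:
arm_command(
  motion=[0,0,-3,0,0,0,-10,0,0,0,-25,0,0,0,-50,0,0,0,-80,0,0,0,-107,0,0,0,-107,0],
)

```text
time: 17.6
ee_pos: [484.7, 62.3, 254.1]
tcp_rot: [-179.7, 0.5, -155.6]
contact_force: [-0.3, 0.2, -0.2]
grip_width: 0.4
grip_force: 0.0
```

Call:
arm_command(
  motion=[15,-30,0,0,35,-75,0,0,60,-120,0,0,85,-165,0,0,100,-200,0,0,102,-216,0,0,102,-216,0,0,102,-216,0,0],
)

```text
time: 18.4
ee_pos: [478.5, -175.3, 248.3]
tcp_rot: [179.9, -0.0, -155.6]
contact_force: [-1.0, 0.3, 0.1]
grip_width: 0.1
grip_force: 0.0
```

```bash
python3 - <<'E'
from h import *
st=go(stand([-32,128,250]),204.4); c=cam('wrist',st)
im=ctrl.read_camera('wrist')[:,:,::-1].copy(); cv2.imwrite('pics/w4.png',im)
cv2.imwrite('pics/w4c.png',cv2.resize(im[230:350,420:580],None,fx=5,fy=5,interpolation=cv2.INTER_CUBIC))
E
```

```text
t 18.4 tcp [ 478.5 -175.3  248.3] [ 179.9   -0.  -155.6] F [-0.95  0.28  0.07] shift [-101.3  216.    -1.3] twist 0.0005696889725307965
```

View pics/w4c.png

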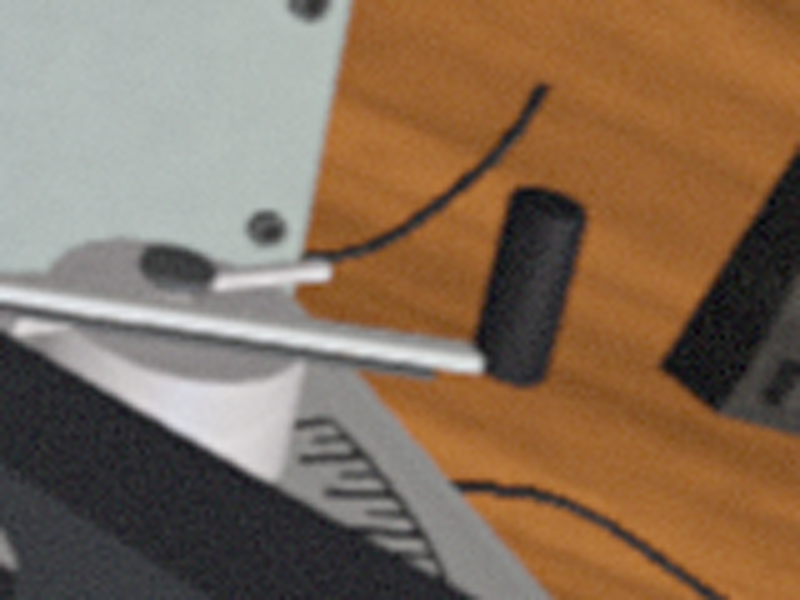

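The marker now lies almost over the drag hand. The dark needle peeks out just under its lower edge at crop (435,373), and I'll check whether that is only parallax.

```bash
python3 - <<'E'
from h import *
st=go(stand([-32,128,250])); c=cam('wrist',st)
def cr(x,q,r,off=0):
    a=q-.15; u=proj(c,stand([x,r*np.cos(a)-off*np.sin(a),100+r*np.sin(a)+off*np.cos(a)])); return np.round(((u[0]-420)*5,(u[1]-230)*5),0)
for q in (.40,.41,.42): print(q,'drag tip',[cr(x,q,120) for x in(-3,-5,-7)],'marker r125',[cr(x,q,125) for x in(-8,-10,-12)],'knob cap',cr(-51,q,132))
E
```

```text
t 18.45 tcp [ 478.5 -174.8  248.5] [ 179.9   -0.  -155.5] F [ 0.59 -0.02  0.17] shift [-101.3  215.5   -1.3] twist None
0.4 drag tip [array([437., 380.]), array([439., 372.]), array([441., 364.])] marker r125 [array([468., 364.]), array([470., 357.]), array([472., 349.])] knob cap [551. 194.]
0.41 drag tip [array([439., 384.]), array([441., 376.]), array([443., 368.])] marker r125 [array([470., 368.]), array([472., 360.]), array([474., 352.])] knob cap [553. 197.]
0.42 drag tip [array([441., 387.]), array([443., 379.]), array([445., 372.])] marker r125 [array([473., 372.]), array([474., 364.]), array([476., 356.])] knob cap [556. 201.]
```

The kinematic reading (marker 0.416, drag hand 0.411) and the view (edges parallel, offset explained by parallax) agree to within the 4 mm tolerance. The robot is clear, so I'm handing the job in.

```bash
python3 -c "
from cell import ctrl
print(ctrl.close_job())"
```

```text
the job is handed in; nothing more can be done
None
```

I pressed the roller at about 15 N for over a second, eased the lever back to its stop, brought the marker down over the drag hand (both read about 0.41 rad), and handed the job in; no verdict came back.

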